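# Put the colour-sample boards back on their own pegs

### The job

The teal colour board was hung on the pink peg by mistake: hang it by its eye on the teal peg. Then pull the pink board up out of its snap-in desk stand and hang it by its eye on the pink peg, both with their colour chips facing outward, away from the rack. Leave the yellow board and everything else on the counter where it is.

Things in the scene. Friction and masses are not known exactly. Their poses are not given: they have to be found in the camera images.
- pink_board: pink colour-sample board, a stiff plate 60 mm wide (y), 100 mm tall (z), 10 mm thick (x), about 70 g; pink upper half with an 18 mm round eye through it, white lower half with colour chips on its front (-x) face only. Origin: centre of its bottom edge; z up the board. It starts snapped upright in the grey desk stand. Grip it across its 10 mm thickness by the 20 mm of solid plate above the eye
- pink_board_eye (a point): centre of the pink board's eye: 66 mm above its bottom edge, 34 mm below its top edge, mid-thickness
- teal_board: teal colour-sample board, a stiff plate 60 mm wide (y), 100 mm tall (z), 10 mm thick (x), about 70 g; teal upper half with an 18 mm round eye through it, white lower half with colour chips on its front (-x) face only. Origin: centre of its bottom edge; z up the board. It starts hanging on the pink peg by mistake. Grip it across its 10 mm thickness by the 20 mm of solid plate above the eye
- teal_board_eye (a point): centre of the teal board's eye, placed as on the pink board
- peg_pink: pink peg of 7 mm round bar, fixed on the rack's bar. Origin: on its axis at its root (bar's front face, 170 mm above the table); the peg runs along its -x for 42 mm level, then bends up 20 degrees for 15 mm. The pink saddle and the bar behind it reach 9 mm above the axis at most; pegs stand 88 mm apart. A hung board hangs with its eye's centre 5.5 mm below the peg's axis
- peg_teal: teal peg of 7 mm round bar, fixed on the rack's bar. Origin: on its axis at its root (bar's front face, 170 mm above the table); the peg runs along its -x for 42 mm level, then bends up 20 degrees for 15 mm. The teal saddle and the bar behind it reach 9 mm above the axis at most; pegs stand 88 mm apart. A hung board hangs with its eye's centre 5.5 mm below the peg's axis
- peg_yellow: yellow peg of 7 mm round bar, fixed on the rack's bar. Origin: on its axis at its root (bar's front face, 170 mm above the table); the peg runs along its -x for 42 mm level, then bends up 20 degrees for 15 mm. The yellow saddle and the bar behind it reach 9 mm above the axis at most; pegs stand 88 mm apart. A hung board hangs with its eye's centre 5.5 mm below the peg's axis
- peg_pink_tip (a point): free end of the pink peg: 57 mm in front of its root and 5.5 mm above its axis
- peg_teal_tip (a point): free end of the teal peg, likewise
- rack: light wooden rack, fixed: bar 320 mm long (y), 20 mm deep, top 176 mm above the table, on two posts with feet 120 mm long in x. Origin: on the table under the bar's middle; its front is -x
- stand: grey snap-in desk stand, fixed: base 75 x 105 x 20 mm, grooved cheeks to 65 mm hold the board's side edges; board's top is 120 mm above the table. Sprung balls in the cheeks click into notches in the board: pull straight up, 5 to 15 N; clear of the cheeks after 45 mm. Origin: on the table under its centre; the board's front faces its -x
- yellow_board: yellow colour-sample board of the same make, hanging rightly on the yellow peg; to be left alone. Origin: centre of its bottom edge
- pump: white pump bottle, 66 mm wide, 192 mm tall, black pump head reaching 35 mm to its -x; bystander. Origin: centre of its underside
- brush_pot: green glass pot 64 mm wide, 90 mm tall, with brushes standing to 168 mm and leaning out up to 35 mm from its middle; bystander. Origin: centre of its underside
- polish_red: red nail-polish bottle, 30 mm wide, 65 mm tall, black cap; bystander. Origin: centre of its underside
- polish_violet: violet nail-polish bottle, 30 mm wide, 65 mm tall, black cap; bystander. Origin: centre of its underside
- polish_coral: coral nail-polish bottle, 30 mm wide, 65 mm tall, black cap; bystander. Origin: centre of its underside

How it is judged (in metres and radians):
On the way, in this order (a step that is already met when the one before it is completed fails the run):
1. the teal board hangs on the teal peg (x of teal_board_eye in the frame of peg_teal between -0.046 and -0.004 m and y of teal_board_eye in the frame of peg_teal between -0.009 and 0.009 m and z of teal_board_eye in the frame of peg_teal between -0.01 and 0.001 m and x of peg_teal_tip in the frame of teal_board below -0.007 m and angle between teal_board's own z axis and vertical below 0.2 rad and angle between the x axis of teal_board and the x axis of peg_teal, either way round below 0.35 rad and linear speed of teal_board below 0.02 m/s), for 0.2 s.
2. the pink board hangs on the pink peg (x of pink_board_eye in the frame of peg_pink between -0.046 and -0.004 m and y of pink_board_eye in the frame of peg_pink between -0.009 and 0.009 m and z of pink_board_eye in the frame of peg_pink between -0.01 and 0.001 m and x of peg_pink_tip in the frame of pink_board below -0.007 m and angle between pink_board's own z axis and vertical below 0.2 rad and angle between the x axis of pink_board and the x axis of peg_pink, either way round below 0.35 rad and linear speed of pink_board below 0.02 m/s), for 0.2 s.
At the end, for the whole second after the job is handed in: Teal board on teal peg and pink on pink: peg through the eye, its tip out on the chips side, eye centre 4 to 46 mm from the peg root, within 9 mm sideways, 1 mm above to 10 mm below the axis, board upright within 0.2 rad, square to the peg within 0.35 rad, both at rest (all of step 1 and all of step 2); the robot touches nothing.
It fails at once if the yellow board is moved more than 20 mm (distance of yellow_board from where it was at the start of the episode above 0.02 m).
It fails at once if the pump bottle or brush pot is moved more than 20 mm (distance of any of pump, brush_pot from where it was at the start of the episode above 0.02 m).
It fails at once if a polish bottle is moved more than 20 mm (distance of any of polish_red, polish_violet, polish_coral from where it was at the start of the episode above 0.02 m).
It fails at once if a bottle or the pot is tipped over (0.5 rad) (angle between any of pump, brush_pot, polish_red, polish_violet, polish_coral's own z axis and vertical above 0.5 rad).
It also fails if it takes over 67 s, if anything falls off the work surface, if the arm or the gripper's body presses on something with over 40 N, if the wrist force passes 120 N, or if a joint passes its speed limit or range.

### The arm

A 6-joint arm with a two-finger parallel gripper is mounted at the origin on the work surface. World frame = base frame: x ahead of the robot, y to its left, z up, the work surface at z = 0. Lengths are in mm, angles in rad, forces in N, time in s.
With the tool pointing down it reaches from about 375 to 925 mm from the base axis. Payload 5.7 kg.
Tool frame: the origin (TCP) lies at the centre of the arm's flange, where the gripper is bolted on; the fingertips stand 182 mm ahead of it and the grasp point (between the pads) lies 163 mm ahead of it; z points along the fingers, y is the line along which they close (so a half turn about z gives the same grasp; the last joint's range is limited). The gripper opens to 88 mm and grips with 3 to 60 N. Pads are 20 mm wide; open, the fingers measure 115 mm over their backs; the gripper's body (75 mm by 178 mm) begins 61 mm behind the grasp point.
Start: joints at [-1.327, 0.359, 1.51, -0, 1.272, -0.115], TCP at [210.678, -561.783, 404.623] pointing down, gripper open.
Joint ranges: [-2.97, 2.97], [-1.01, 2.36], [0.21, 2.38], [-0.96, 4.11], [0.2, 2.71], [-2.98, 2.98]. Speed limits (rad/s): [2.39, 2.39, 3.14, 3.14, 3.14, 3.14].

### API

Orientations are given as a rotation vector (axis times angle).
In Python, from plant import r gives the robot as it stands. The module is installed in compiled form; this text tells all that it offers.
- The arm moves only by the tool send_rows, never from a script. Its argument "moves" is text: rows parted by semicolons, each of 7 numbers parted by spaces: the finger opening in cm, from 0 to 8.78, then the shift along the tool's x, y, z in cm, then the turn, a rotation vector about the tool's x, y, z in degrees. In form: grip tx ty tz wx wy wz; .... A call has 1 to 10 rows; each row shifts and turns the commanded pose from where the row before left it, along the tool's axes as they then stand; what a row does not reach is not made up. A row lasts 1/12 s, in which the tool goes at most 41.7 mm and 7.16 degrees, less where a joint would pass 70% of its speed; a pose out of reach is approached as far as the arm can. A call with a gripper value outside its range is refused whole. The fingers move at their own pace and stop on an object; "force" is the grip in N (left out, the last holds). Time passes only in rows, so rows that do not move let the fingers close. It gives the time, the measured TCP pose, the force, the opening and the grip force at its end, in the units of the state.
- r.sense(): the state, without advancing time (a new reading comes with each control period).
- r.snapshot(name): name is "side" or "top"; returns (picture, depth): 480x640x3 uint8, red, green, blue; 480x640 float32, mm along the optical axis (not along the pixel's ray), 0 where there is no reading.
- r.get_calibration(name): a dict with "fx", "fy", "cx", "cy" (pixels), "dist" ([k1, k2, p1, p2, k3] as OpenCV has them; the pictures are not rectified), "R" (3x3) and "t" (3): a world point X has camera coordinates R X + t. Camera axes: x right, y down, z forward; pixel columns grow to the right and rows downward; lengths in mm; the calibration is good to about 2 mm. A picture is of the moment at which its call begins. get_calibration takes no time and is no camera call.
- r.sign_off(): hands the job in; it is judged then, once.
The state is a dict: "time": time; "joints": joint angles; "joint_vel": joint speeds; "joint_torque": joint torques, N m; "tool_pos": TCP position; "eef_rot": TCP orientation; "wrist_force": force on the tool from outside, world axes, zero at the start; "wrist_torque": the same for the moment, N m; "finger_gap": opening from 0.0 (shut) to 1.0 (fully open); "grasp_force": force on a finger pad.
Only numpy, scipy, OpenCV 4.12 (cv2) and the standard library are available. Lean on these libraries where they do the work, as an engineer would, in place of code of your own. Each camera call takes 0.05 s, during which the arm holds its last target. There are 200 camera calls.

## Working session

There is one attempt and no reset: what is moved stays moved. The work goes in short steps, Python scripts to look and compute and a tool call to move; the robot and the scene stay as the last step left them, time stands still between calls to the robot, and variables do not carry over. Pictures are saved under pics/ and viewed, at most 10 in all, crops included, and the job is handed in when it is done.

Besides the shell and the picture viewer there is one more tool, called after ">>>" by a JSON object that holds its "api" and its "payload", one argument or row to a line. send_rows: Moves the arm, as the interface text tells. Its arguments: {"type":"object","properties":{"moves":{"type":"string"},"force":{"type":"number"}},"required":["moves"]}

```bash
mkdir -p pics; python3 - <<'E'
from plant import r
import cv2,numpy as np
for n in("side","top"):
    p,d=r.snapshot(n); cv2.imwrite(f"pics/{n}0.png",p[:,:,::-1]); np.savez(f"{n}0.npz",p=p,d=d)
    c=r.get_calibration(n); print(n,{k:np.round(v,3).tolist() for k,v in c.items()})
s=r.sense();print({k:np.round(v,3) for k,v in s.items()})
E
```

```text
side {'fx': 451.421, 'fy': 451.421, 'cx': 318.416, 'cy': 243.646, 'dist': [-0.03, 0.0, 0.0, 0.0, 0.0], 'R': [[-0.916, -0.4, -0.011], [-0.218, 0.523, -0.824], [0.335, -0.752, -0.567]], 't': [554.105, 191.987, 740.102]}
top {'fx': 474.321, 'fy': 474.321, 'cx': 326.434, 'cy': 241.934, 'dist': [-0.068, 0.0, 0.0, 0.0, 0.0], 'R': [[0.002, -1.0, 0.015], [-0.999, -0.003, -0.054], [0.054, -0.015, -0.998]], 't': [29.858, 562.976, 949.65]}
{'time': np.float64(0.1), 'joints': array([-1.327,  0.359,  1.511,  0.   ,  1.272, -0.115]), 'joint_vel': array([-0.   , -0.   , -0.002,  0.001,  0.001,  0.001]), 'joint_torque': array([-0.0000e+00, -5.1636e+01, -2.7141e+01,  6.8000e-02,  2.8000e-02,
       -0.0000e+00]), 'tool_pos': array([ 210.617, -561.493,  403.911]), 'eef_rot': array([-3.09, -0.56,  0.  ]), 'wrist_force': array([-0.473,  0.676,  0.288]), 'wrist_torque': array([ 0.017, -0.025,  0.014]), 'grasp_force': np.float64(0.0), 'finger_gap': np.float64(0.999)}
```

View pics/side0.png

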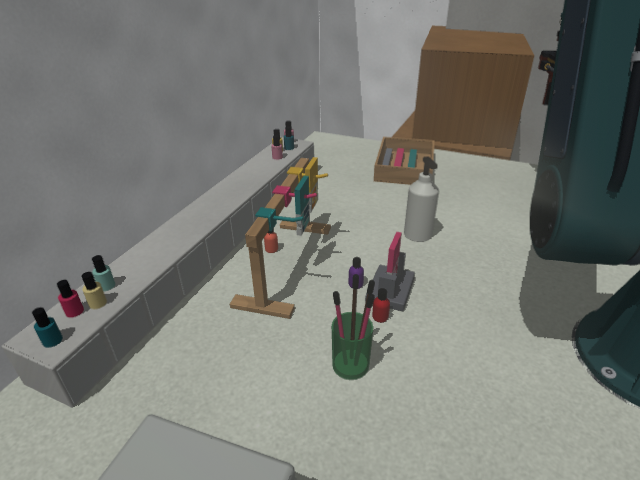

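View pics/top0.png

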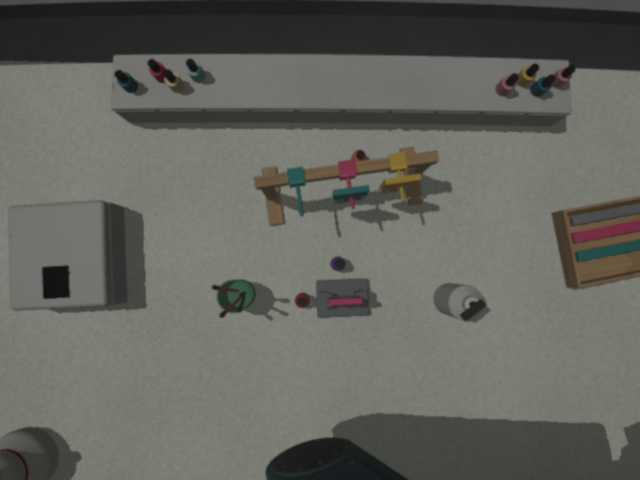

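The top view has the rack at about (345,170). The teal board (350,192) hangs on the pink peg, and the teal peg is at (298,195). The stand with the pink board is at (345,300), the yellow board at (402,182), the pot at (235,295), the red polish at (302,300), the violet at (338,264) and the pump at (466,303).

```bash
cat > h.py <<'E'
from plant import r
import cv2,numpy as np
def world(n,d):
    c=r.get_calibration(n); K=np.array([[c['fx'],0,c['cx']],[0,c['fy'],c['cy']],[0,0,1]])
    v,u=np.mgrid[:480,:640]
    q=cv2.undistortPoints(np.stack([u,v],-1).reshape(-1,1,2).astype(float),K,np.array(c['dist'])).reshape(480,640,2)
    P=np.dstack([q,np.ones((480,640))])*d[...,None]
    return (P-np.array(c['t']))@np.array(c['R'])
def hsv(p): return cv2.cvtColor(p,cv2.COLOR_RGB2HSV)
COL=dict(pink=(160,177),teal=(82,98),yellow=(18,32))
def mask(p,c,smin=110):
    h=hsv(p); a,b=COL[c]; return (h[...,0]>=a)&(h[...,0]<=b)&(h[...,1]>smin)&(h[...,2]>40)
def rect(Q):
    (cx,cy),(w,h),a=cv2.minAreaRect(Q[:,:2].astype(np.float32)); return np.round([cx,cy,w,h,a],1)
E
python3 - <<'E'
from h import *
for n in("top","side"):
    f=np.load(n+"0.npz");W=world(n,f['d'])
    for c in COL:
        m=mask(f['p'],c)&(f['d']>0)
        k,l,st,ce=cv2.connectedComponentsWithStats(m.astype(np.uint8))
        for i in range(1,k):
            if st[i,4]<25: continue
            Q=W[l==i]
            if Q[:,0].mean()<350 or Q[:,0].mean()>900: continue
            print(n,c,st[i].tolist(),"lo",np.percentile(Q,3,0).round(),"med",np.median(Q,0).round(1),"hi",np.percentile(Q,97,0).round(),rect(Q))
    # bar
f=np.load("top0.npz");W=world("top",f['d'])
for (u,v) in [(262,181),(320,174),(375,167),(433,157)]: print("bar",W[v,u].round(1))
for (u,v) in [(345,300),(466,303),(235,295),(302,300),(338,264),(400,330)]: print((u,v),W[v,u].round(1))
# profile heights around bar
E
```

```text
top pink [150, 62, 15, 20, 135] lo [866. 337. 103.] med [870.9 346.3 125.8] hi [889. 360. 141.] [874.  347.   31.1  25.   30.8]
top pink [339, 159, 17, 28, 289] lo [656. -13. 173.] med [677.2  -1.5 180. ] hi [692.  11. 182.] [690.2  -2.2  29.4  79.9  83.7]
top pink [350, 196, 4, 12, 35] lo [614. -12. 173.] med [623.9  -9.6 176.4] hi [632.  -6. 180.] [623.3  -9.   19.6   5.2   1.9]
top pink [572, 220, 68, 22, 642] lo [ 570. -622.   22.] med [ 586.7 -550.6   26.1] hi [ 604. -482.   30.] [ 586.6 -552.6   20.2  152.8   10.7]
top pink [328, 297, 34, 8, 218] lo [438. -30.  21.] med [450.8  -0.7 120.6] hi [456.  27. 124.] [446.8  -2.6  19.2  63.4   2.3]
top teal [537, 78, 12, 13, 56] lo [ 846. -384.  122.] med [ 853.6 -372.2  124.8] hi [ 869. -366.  129.] [ 856.2 -373.9   24.2   17.3   22.1]
top teal [118, 80, 11, 7, 32] lo [845. 403. 125.] med [849.5 410.4 127.1] hi [856. 421. 130.] [850.5 413.4  21.6   7.5  67.4]
top teal [288, 168, 17, 47, 290] lo [611.  74. 173.] med [662.5  83.9 179.5] hi [678.  98. 182.] [640.3  82.6  79.1  25.8   7.2]
top teal [334, 186, 34, 10, 171] lo [632. -32. 19
[... 1976 characters left out ...]
29.6  29.5   4.5]
side teal [273, 215, 30, 6, 87] lo [601.  78. 170.] med [626.2  81.6 172.8] hi [652.  88. 179.] [626.1  81.   54.    7.6  11.2]
side teal [34, 318, 27, 29, 393] lo [845. 402.  92.] med [850.1 418.2 113.4] hi [865. 425. 126.] [855.8 412.6  26.   23.1  63.1]
side yellow [287, 157, 41, 35, 455] lo [ 635. -114.  152.] med [657.1 -87.3 179.3] hi [704. -64. 200.] [680.6 -97.2  69.3  92.   51. ]
bar [657.3 143.3 179.6]
bar [670.3  44.8 176.6]
bar [682.8 -49.2 177.4]
bar [ 701.2 -149.7  177.3]
(345, 300) [452.6  -0.8 121.5]
(466, 303) [ 449.2 -211.   153.6]
(235, 295) [454.5 217.1   8.6]
(302, 300) [448.8  78.5  66.4]
(338, 264) [517.7   9.8  67.9]
(400, 330) [ 382.3 -121.2   -2.9]
```

```bash
python3 - <<'E'
import cv2
a=cv2.imread("pics/top0.png")[140:330,200:500]; cv2.imwrite("pics/tc.png",cv2.resize(a,None,fx=2.6,fy=2.6,interpolation=cv2.INTER_CUBIC))
E
```

```text
(no output)
```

View pics/tc.png

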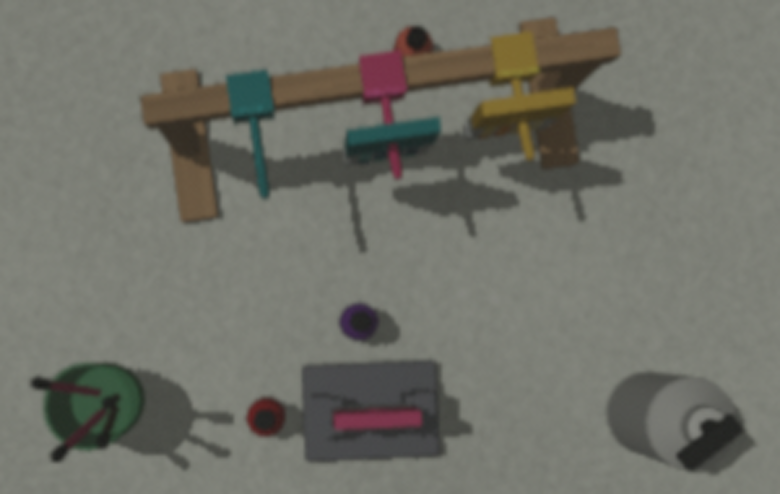

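The crop confirms it: the boards and pegs are square to a bar that is yawed about 8.5°. The teal board sits about 30 mm out on the pink peg, and the space above is clear. Next I refine the peg axes and write a move-planning helper.

```bash
cat >> h.py <<'E'
from scipy.spatial.transform import Rotation as Ro
def goal(x,y,zg,yaw=None):
    "shift (cm) in present tool axes to bring grasp point to x,y,zg; turn to yaw (tool y along yaw deg, tool down)"
    s=r.sense(); R0=Ro.from_rotvec(s['eef_rot'])
    d=R0.inv().apply(np.array([x,y,zg+163])-s['tool_pos'])/10
    print("t",s['time'].round(2),"pos",s['tool_pos'].round(1),"shift cm",d.round(2),"F",s['wrist_force'].round(1),"gap",s['finger_gap'].round(3))
    if yaw is not None:
        a=np.radians(yaw);c,q=np.cos(a),np.sin(a)
        T=Ro.from_matrix(np.array([[-q,c,0],[c,q,0],[0,0,-1]]))
        print("turn deg",np.degrees((R0.inv()*T).as_rotvec()).round(2))
E
python3 - <<'E'
from h import *
for n in("top","side"):
    f=np.load(n+"0.npz");W=world(n,f['d']);p=f['p'];d=f['d']
    h=hsv(p)
    bar=(h[...,0]>5)&(h[...,0]<18)&(h[...,1]>80)&(abs(W[...,2]-177.5)<4)&(abs(W[...,0]-675)<40)&(abs(W[...,1])<170)
    Q=W[bar]; print(n,"bar",len(Q),rect(Q), "z",np.median(Q[:,2]).round(1))
    B=rect(Q)
    psi=np.radians(8.5)
    for c,y0 in (("teal",84),("pink",-4),("yellow",-92)):
        m=mask(p,c,90)&(W[...,2]>163)&(W[...,2]<186)&(W[...,0]<655-(y0-84)*.15-5)&(W[...,0]>590)&(abs(W[...,1]-y0+5)<14)
        Q=W[m]
        if len(Q)<5: continue
        X=Q[:,:2]@np.array([np.cos(psi),np.sin(psi)]);Y=Q[:,:2]@np.array([-np.sin(psi),np.cos(psi)])
        print(n,c,len(Q),"X",np.percentile(X,[0,3,97]).round(1),"Y",np.percentile(Y,[3,50,97]).round(1),"slope",np.polyfit(X,Y,1)[0].round(3))
        for a in range(int(X.min()),int(X.max()),12):
            k=(X>=a)&(X<a+12); 
            if k.sum()>3: print("   ",a+6,Y[k].mean().round(1),Q[k,2].max().round(1))
print("board teal in rack frame", [ (np.array(b)@np.array([[np.cos(psi),-np.sin(psi)],[np.sin(psi),np.cos(psi)]])).round(1) for b in ((638.7,-5.8),(639.3,-5.0))])
goal(639,-5.4,250,8.5)
E
```

```text
top bar 1418 [679.9  -0.7  20.7 315.6   8.7] z 176.9
top teal 74 X [605.8 607.4 653.2] Y [-15.3 -13.1 -10.7] slope -0.003
    611 -13.1 181.4
    623 -13.0 177.6
    635 -12.9 175.9
    647 -13.2 177.7
top pink 65 X [605.3 606.6 654.3] Y [-103.6 -101.   -98.4] slope 0.002
    611 -100.8 181.1
    623 -101.3 177.6
    647 -101.0 177.8
    659 -100.6 175.1
top yellow 112 X [603.  604.9 653.9] Y [-202.1 -189.1 -181.3] slope -0.013
    608 -189.0 180.6
    620 -189.2 177.3
    632 -191.2 183.8
    644 -189.6 174.3
    656 -188.4 177.1
side bar 585 [6.803e+02 5.000e-01 2.010e+01 3.201e+02 8.700e+00] z 176.5
side teal 95 X [603.5 604.6 654.4] Y [-14.5 -11.5  -8.6] slope 0.02
    609 -11.7 180.1
    621 -11.7 175.7
    633 -11.5 174.3
    645 -11.4 174.6
    657 -10.1 174.0
side pink 53 X [603.9 605.  654.2] Y [-102.4  -99.4  -97.2] slope 0.011
    609 -100.0 180.4
    621 -99.1 176.6
    645 -99.4 174.7
    657 -99.5 174.2
side yellow 71 X [604.6 605.6 653.9] Y [-202.5 -188.  -179.8] slope -0.09
    610 -187.6 180.2
    622 -187.0 175.1
    634 -190.8 185.6
    658 -187.9 175.0
board teal in rack frame [array([ 630.8, -100.1]), array([631.5, -99.4])]Traceback (most recent call last):
  File "<stdin>", line 19, in <module>
  File "h.py", line 20, in goal
    print("t",s['time'].round(2),"pos",s['tool_pos'].round(1),"shift cm",d.round(2),"F",s['wrist_force'].round(1),"gap",s['finger_gap'].round(3))
              ^^^^^^^^^^^^^^^
AttributeError: 'float' object has no attribute 'round'
```

```bash
sed -i "s/s\['time'\].round(2)/round(float(s['time']),2)/; s/s\['finger_gap'\].round(3)/round(float(s['finger_gap']),3)/" h.py
python3 - <<'E'
from h import *
goal(638.9,-5.6,240,8.6)
E
```

```text
t 0.1 pos [ 210.6 -561.5  403.9] shift cm [ 59.62 -37.01   0.16] F [-0.5  0.7  0.3] gap 0.999
turn deg [-7.000e-02 -7.000e-02 -7.804e+01]
```

>>> {"api": "send_rows", "payload": {
  "moves": "8.7 3.3 -2.05 -0.3 0 0 0; 8.7 3.3 -2.05 -0.3 0 0 0; 8.7 3.3 -2.05 0 0 0 0; 8.7 3.3 -2.05 0 0 0 0; 8.7 3.3 -2.05 0 0 0 0; 8.7 3.3 -2.05 0 0 0 0; 8.7 3.3 -2.05 0 0 0 0; 8.7 3.3 -2.05 0 0 0 0; 8.7 3.3 -2.05 0 0 0 0; 8.7 3.3 -2.05 0 0 0 0",
  "force": 30
}}

```text
time: 0.93
tool_pos: [448.3, -252.1, 410.5]
eef_rot: [-3.091, -0.56, 0.001]
wrist_force: [-0.4, -0.4, -0.1]
finger_gap: 0.993
grasp_force: 0.0
```

>>> {"api": "send_rows", "payload": {
  "moves": "8.7 3.3 -2.05 0 0 0 0; 8.7 3.3 -2.05 0 0 0 0; 8.7 3.3 -2.05 0 0 0 0; 8.7 3.3 -2.05 0 0 0 0; 8.7 3.3 -2.05 0 0 0 0; 8.7 3.3 -2.05 0 0 0 0; 8.7 3.3 -2.05 0 0 0 0; 8.7 3.3 -2.05 0 0 0 0"
}}

```text
time: 1.6
tool_pos: [638.0, -5.8, 410.2]
eef_rot: [-3.091, -0.561, 0.001]
wrist_force: [0.6, -0.2, -0.7]
finger_gap: 0.987
grasp_force: 0.0
```

>>> {"api": "send_rows", "payload": {
  "moves": "6 0 0 0 0 0 -7.1; 6 0 0 0 0 0 -7.1; 6 0 0 0 0 0 -7.1; 6 0 0 0 0 0 -7.1; 6 0 0 0 0 0 -7.1; 6 0 0 0 0 0 -7.1; 6 0 0 0 0 0 -7.1; 6 0 0 0 0 0 -7.1; 6 0 0 0 0 0 -7.1; 6 0 0 0 0 0 -7.1"
}}

```text
time: 2.43
tool_pos: [637.1, -7.7, 410.1]
eef_rot: [-2.183, -2.257, 0.001]
wrist_force: [0.4, 1.2, 0.9]
finger_gap: 0.681
grasp_force: 0.0
```

>>> {"api": "send_rows", "payload": {
  "moves": "5 0 0 0 0 0 -7.0; 5 0 0 0 0 0 0; 5 0 0 0 0 0 0"
}}

```text
time: 2.68
tool_pos: [637.1, -7.7, 410.3]
eef_rot: [-2.053, -2.377, 0.001]
wrist_force: [-1.2, -0.4, -0.5]
finger_gap: 0.572
grasp_force: 0.0
```

```bash
python3 - <<'E'
from h import *
goal(638.9,-5.6,200,8.6)
E
```

```text
t 2.68 pos [637.1  -7.7 410.3] shift cm [0.18 0.21 4.73] F [-1.2 -0.4 -0.5] gap 0.572
turn deg [-0.05 -0.02 -0.25]
```

>>> {"api": "send_rows", "payload": {
  "moves": "3.5 0.18 0.21 0 0 0 -0.25; 3.2 0 0 0.5 0 0 0; 3.2 0 0 0 0 0 0; 3.2 0 0 1 0 0 0; 3.2 0 0 1 0 0 0; 3.2 0 0 1 0 0 0; 3.2 0 0 0.8 0 0 0; 3.2 0 0 0.3 0 0 0; 3.2 0 0 0 0 0 0; 3.2 0 0 0 0 0 0"
}}

```text
time: 3.52
tool_pos: [639.1, -5.6, 364.4]
eef_rot: [-2.044, -2.385, 0.0]
wrist_force: [0.2, -0.6, -0.3]
finger_gap: 0.36
grasp_force: 0.0
```

>>> {"api": "send_rows", "payload": {
  "moves": "2 0 0 0 0 0 0; 1.5 0 0 0 0 0 0; 1.2 0 0 0 0 0 0; 0.9 0 0 0 0 0 0; 0.5 0 0 0 0 0 0; 0.5 0 0 0 0 0 0; 0.5 0 0 0 0 0 0; 0.5 0 0 0 0 0 0",
  "force": 30
}}

```text
time: 4.18
tool_pos: [639.3, -5.6, 365.1]
eef_rot: [2.044, 2.385, 0.001]
wrist_force: [-0.3, 0.4, 2.7]
finger_gap: 0.111
grasp_force: 30.0
```

```bash
python3 - <<'E'
from h import *
goal(638.9,-5.6,201.5,8.6)
p,d=r.snapshot("side"); cv2.imwrite("pics/s1.png",cv2.resize(p[140:280,220:420,::-1],None,fx=4,fy=4,interpolation=cv2.INTER_CUBIC))
E
```

```text
t 4.18 pos [639.3  -5.6 365.1] shift cm [ 0.01 -0.04  0.06] F [-0.3  0.4  2.7] gap 0.111
turn deg [0.05 0.   0.21]
```

View pics/s1.png

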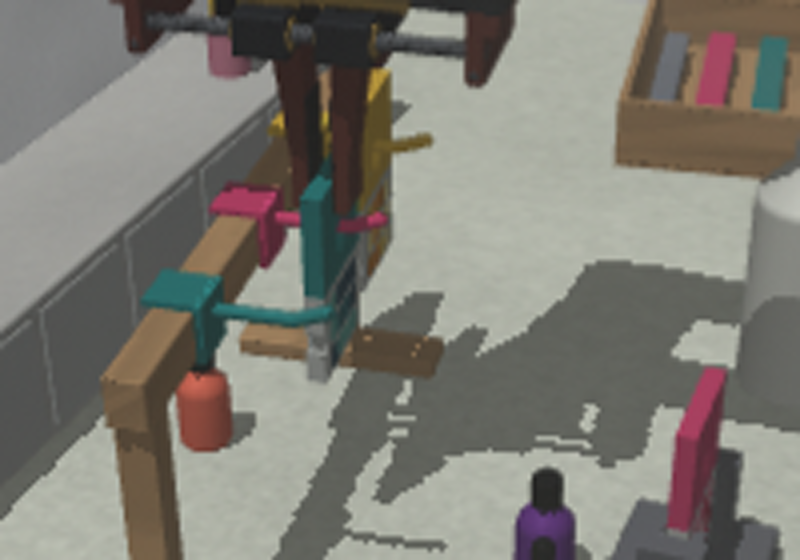

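Teal is gripped between the fingers at about (325,190) in the crop, with the eye clear of the pads. I lift it to centre the eye on the peg, then slide it out along the peg.

>>> {"api": "send_rows", "payload": {
  "moves": "0.5 0 0 -0.25 0 0 0; 0.5 0 0 -0.25 0 0 0; 0.5 0 -0.4 0 0 0 0; 0.5 0 -0.4 0 0 0 0; 0.5 0 -0.4 -0.05 0 0 0; 0.5 0 -0.5 -0.18 0 0 0; 0.5 0 -0.5 -0.18 0 0 0; 0.5 0 -0.5 -0.18 0 0 0; 0.5 0 -0.4 0 0 0 0; 0.5 0 -0.4 0 0 0 0"
}}

```text
time: 5.07
tool_pos: [604.0, -11.0, 375.9]
eef_rot: [2.044, 2.385, 0.001]
wrist_force: [0.2, 0.1, 0.0]
finger_gap: 0.108
grasp_force: 30.0
```

>>> {"api": "send_rows", "payload": {
  "moves": "0.5 0 -0.5 0 0 0 0; 0.5 0 -0.5 0 0 0 0; 0.5 0 -0.5 0 0 0 0; 0.5 0 0 0 0 0 0; 0.5 0 0 0 0 0 0"
}}

```text
time: 5.48
tool_pos: [589.4, -13.3, 375.6]
eef_rot: [-2.044, -2.385, -0.0]
wrist_force: [-0.7, 0.5, -0.5]
finger_gap: 0.113
grasp_force: 30.0
```

```bash
cat >> h.py <<'E'
PSI=np.radians(8.6)
def rackXY(Q): return np.c_[Q[:,:2]@[np.cos(PSI),np.sin(PSI)],Q[:,:2]@[-np.sin(PSI),np.cos(PSI)],Q[:,2]]
def board(n,c,lo,hi,tag=None):
    "points of colour c inside world box, in rack frame"
    p,d=r.snapshot(n)
    W=world(n,d); m=mask(p,c,90)&np.all((W>lo)&(W<hi),-1)
    m=cv2.morphologyEx(m.astype(np.uint8),cv2.MORPH_OPEN,np.ones((2,2)))>0
    Q=W[m]; X=rackXY(Q)
    print(n,c,len(Q),"rect",rect(Q),"rack lo",X.min(0).round(1),"hi",X.max(0).round(1),"med",np.median(X,0).round(1))
    if tag: cv2.imwrite(f"pics/{tag}.png",cv2.resize(p[140:280,220:420,::-1],None,fx=4,fy=4,interpolation=cv2.INTER_CUBIC))
E
python3 - <<'E'
from h import *
goal(638.9,-5.6,201.5,8.6)
board("side","teal",[560,-60,100],[640,60,215],"s2")
E
```

```text
t 5.48 pos [589.4 -13.3 375.6] shift cm [0.   5.01 1.11] F [-0.7  0.5 -0.5] gap 0.113
turn deg [ 0.   -0.01  0.2 ]
side teal 214 rect [453.4 323.6  18.4 771.2  21.8] rack lo [ 399.4 -125.3  154.1] hi [583.2 625.4 584. ] med [577.4 -75.  186.7]
```

View pics/s2.png

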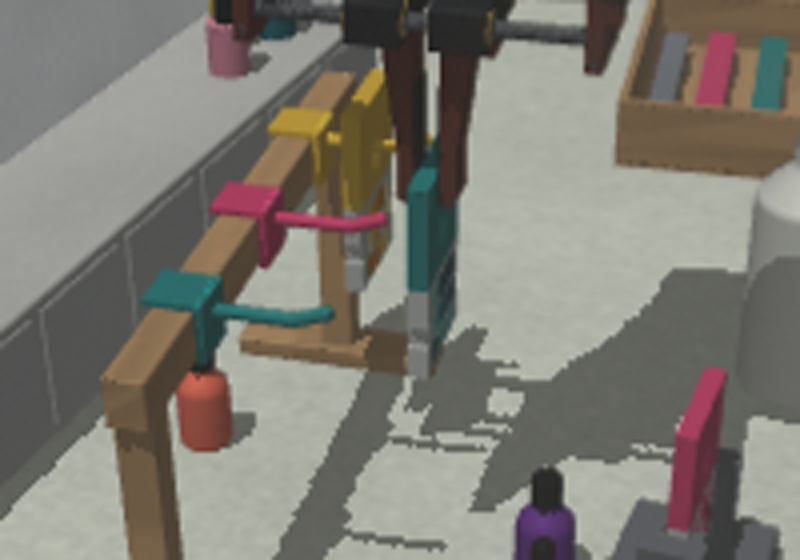

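Teal is clear of the pink peg, hanging upright at about (430,270) in the crop. I move sideways to the teal peg and measure the board before inserting.

>>> {"api": "send_rows", "payload": {
  "moves": "0.5 1.5 -0.5 0 0 0 0; 0.5 1.5 0 0 0 0 0; 0.5 1.5 0 0 0 0 0; 0.5 1.5 0 0 0 0 0; 0.5 1.5 0 0 0 0 0; 0.5 1.25 0 0 0 0 0; 0.5 0 0 0 0 0 0; 0.5 0 0 0 0 0 0"
}}

```text
time: 6.2
tool_pos: [571.1, 73.3, 375.6]
eef_rot: [2.042, 2.387, -0.0]
wrist_force: [-1.2, -0.6, -0.8]
finger_gap: 0.111
grasp_force: 30.0
```

```bash
sed -i '/MORPH_OPEN/d' h.py
python3 - <<'E'
from h import *
goal(638.9,-5.6,201.5,8.6)
board("side","teal",[540,20,120],[598,140,215],"s3")
board("top","teal",[540,20,120],[598,140,215])
# edge profile: left edge points by height
p,d=r.snapshot("side");W=world("side",d);m=mask(p,"teal",90)&np.all((W>[540,20,90])&(W<[598,140,215]),-1)
Q=rackXY(W[m])
for z in range(140,205,8):
    k=abs(Q[:,2]-z)<4
    if k.sum()>2: print(z,k.sum(),"X",np.percentile(Q[k,0],[5,95]).round(1),"Y",np.percentile(Q[k,1],[5,95]).round(1))
E
```

```text
t 6.2 pos [571.1  73.3 375.6] shift cm [-8.84  5.47  1.11] F [-1.2 -0.6 -0.8] gap 0.111
turn deg [-0.    0.01  0.31]
side teal 279 rect [570.3  80.2  11.3  47.8   9.7] rack lo [569.8 -30.  157.4] hi [581.5  17.9 210.9] med [574.3  13.7 189.6]Traceback (most recent call last):
  File "<stdin>", line 4, in <module>
  File "h.py", line 32, in board
    print(n,c,len(Q),"rect",rect(Q),"rack lo",X.min(0).round(1),"hi",X.max(0).round(1),"med",np.median(X,0).round(1))
                                              ~~~~~^^^
    return umr_minimum(a, axis, None, out, keepdims, initial, where)
ValueError: zero-size array to reduction operation minimum which has no identity
```

View pics/s3.png

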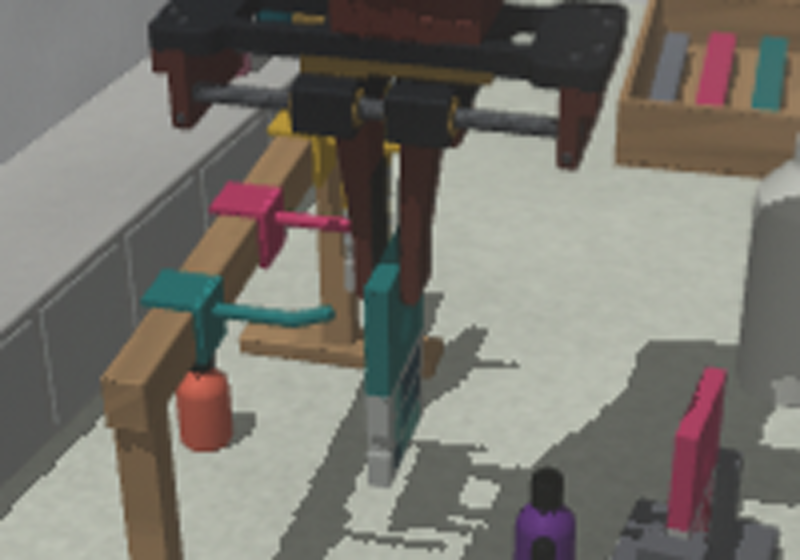

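The board is upright in front of the teal peg: board at (390,380), peg tip at (330,315) in the crop. The offset matches the peg spacing to within 1 mm, so I insert it by reversing the removal moves.

>>> {"api": "send_rows", "payload": {
  "moves": "0.5 0 0.7 0 0 0 0; 0.5 0 0.7 0 0 0 0; 0.5 0 0.5 0 0 0 0; 0.5 0 0.5 0 0 0 0; 0.5 0 0.5 0 0 0 0; 0.5 0 0.5 0.18 0 0 0; 0.5 0 0.5 0.18 0 0 0; 0.5 0 0.5 0.18 0 0 0; 0.5 0 0 0 0 0 0"
}}

```text
time: 7.05
tool_pos: [615.7, 79.3, 369.6]
eef_rot: [-2.044, -2.385, -0.0]
wrist_force: [-0.3, 0.1, -1.5]
finger_gap: 0.11
grasp_force: 30.0
```

>>> {"api": "send_rows", "payload": {
  "moves": "0.5 0 0.4 0 0 0 0; 0.5 0 0.4 0 0 0 0; 0.5 0 0.3 0 0 0 0; 0.5 0 0 0 0 0 0; 0.5 0 0 0.2 0 0 0; 0.5 0 0 0.2 0 0 0; 0.5 0 0 0.05 0 0 0; 0.5 0 0 0 0 0 0"
}}

```text
time: 7.72
tool_pos: [625.4, 80.8, 365.4]
eef_rot: [-2.044, -2.385, 0.001]
wrist_force: [-0.5, 0.4, -1.4]
finger_gap: 0.113
grasp_force: 30.0
```

```bash
python3 - <<'E'
from h import *
goal(638.9,-5.6,201.5,8.6)
board("side","teal",[610,20,120],[650,140,215],"s4")
E
```

```text
t 7.72 pos [625.4  80.8 365.4] shift cm [-8.75  0.01  0.09] F [-0.5  0.4 -1.4] gap 0.113
turn deg [-0.04 -0.01  0.21]
side teal 375 rect [622.7  84.9  40.6  44.6  46.6] rack lo [615.4 -39.2 147.3] hi [655.4  17.5 201.1] med [627.1   6.9 173.5]
```

View pics/s4.png

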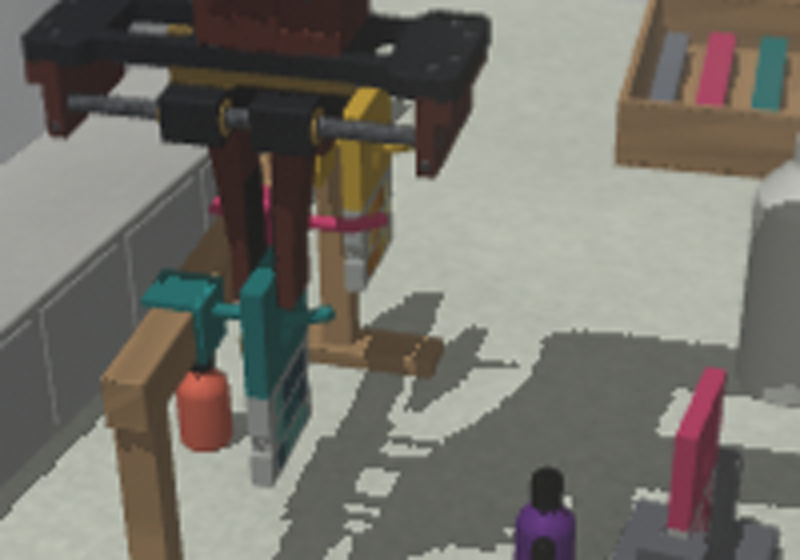

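Teal is threaded on its peg, with the tip out at (325,315) on the chips side. I release it and retreat upward.

>>> {"api": "send_rows", "payload": {
  "moves": "1.3 0 0 0 0 0 0; 1.6 0 0 0 0 0 0; 2 0 0 0 0 0 0; 2.5 0 0 0 0 0 0; 3.2 0 0 0 0 0 0; 3.2 0 0 0 0 0 0; 3.2 0 0 0 0 0 0; 3.2 0 0 -0.5 0 0 0; 3.2 0 0 -1 0 0 0; 3.2 0 0 -2 0 0 0"
}}

```text
time: 8.6
tool_pos: [624.9, 80.8, 399.6]
eef_rot: [-2.042, -2.383, 0.004]
wrist_force: [-0.0, -0.7, -0.6]
finger_gap: 0.359
grasp_force: 0.0
```

>>> {"api": "send_rows", "payload": {
  "moves": "3.2 0 0 -3 0 0 0; 3.2 -1.5 -2 0 0 0 0; 3.2 -1.5 -3 0 0 0 0; 3.2 -1.5 -3 0 0 0 0; 3.2 -1.5 -3 0 0 0 0; 3.2 -1.2 -3 0 0 0 0; 3.2 0 -3 0 0 0 2.2; 3.2 0 0 0 0 0 2.2; 3.2 0 0 0 0 0 2.2; 3.2 0 0 0 0 0 0"
}}

```text
time: 9.43
tool_pos: [468.4, -16.5, 432.0]
eef_rot: [2.179, 2.261, 0.002]
wrist_force: [1.3, 0.5, 0.1]
finger_gap: 0.363
grasp_force: 0.0
```

```bash
python3 - <<'E'
from h import *
board("side","teal",[610,20,120],[650,140,215],"s5")
p,d=r.snapshot("top");W=world("top",d)
m=mask(p,"teal",90)&(W[...,2]>188)&(W[...,2]<210)&(abs(W[...,1]-80)<45)&(abs(W[...,0]-630)<40); print("top teal",m.sum(),rect(W[m]) if m.sum() else "")
f=np.load("top0.npz");W=world("top",f['d']);m=mask(f['p'],"pink",90)&(W[...,2]>114)&(abs(W[...,1])<50)&(abs(W[...,0]-450)<20); print(rect(W[m]),np.median(W[m],0).round(1))
f=np.load("side0.npz");W=world("side",f['d']);m=mask(f['p'],"pink",90)&(W[...,2]>80)&(abs(W[...,1])<50)&(abs(W[...,0]-450)<20); print(rect(W[m]),W[m][:,2].max())
goal(450,-0.2,122,2)
E
```

```text
side teal 491 rect [625.4  81.2  53.4  39.9  66.5] rack lo [615.3 -45.3 147.5] hi [655.5  16.9 200.5] med [626.4  -1.7 179.6]
top teal 201 [625.6  79.6  10.1  57.4   8.4]
[451.2  -0.9  10.2  58.1   2.4] [450.8  -0.8 120.8]
[450.6   1.1  10.5  61.7   2.4] 122.19559562536244
t 9.53 pos [469.  -16.4 431.5] shift cm [ 1.69 -1.85 14.65] F [ 0.4  0.3 -0.6] gap 0.365
turn deg [0.08 0.01 0.28]
```

View pics/s5.png

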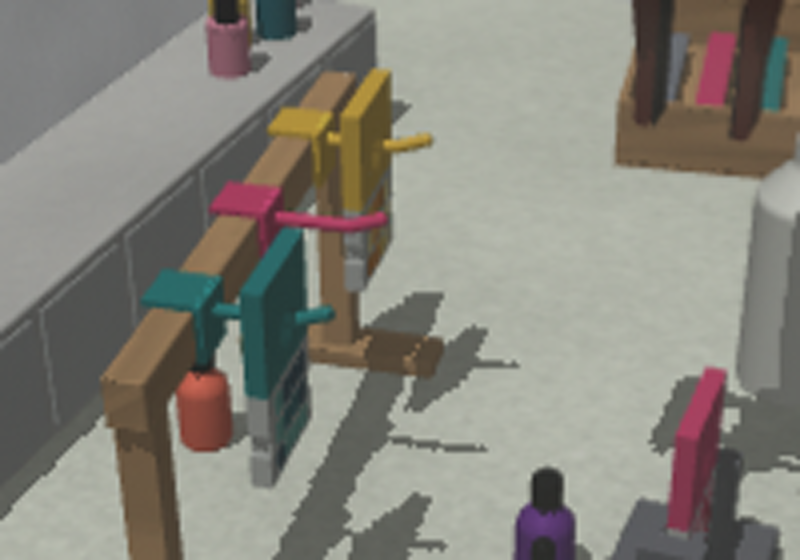

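Teal hangs correctly at (275,340) in the crop, with the tip out on the chips side. Next is the pink board.

>>> {"api": "send_rows", "payload": {
  "moves": "3.5 1.72 -1.76 0 0 0 0; 3.5 0 0 2 0 0 0; 3.5 0 0 3 0 0 0; 3.5 0 0 3 0 0 0; 3.5 0 0 2.5 0 0 0; 3.5 0 0 2 0 0 0; 3.5 0 0 1.2 0 0 0; 3.5 0 0 0.7 0 0 0; 3.5 0 0 0.2 0 0 0; 3.5 0 0 0 0 0 0"
}}

```text
time: 10.37
tool_pos: [450.8, 0.2, 284.6]
eef_rot: [-2.177, -2.264, 0.0]
wrist_force: [0.2, 0.1, -0.3]
finger_gap: 0.4
grasp_force: 0.0
```

>>> {"api": "send_rows", "payload": {
  "moves": "2.5 0 0 0 0 0 0; 1.8 0 0 0 0 0 0; 1.3 0 0 0 0 0 0; 0.9 0 0 0 0 0 0; 0.5 0 0 0 0 0 0; 0.5 0 0 0 0 0 0; 0.5 0 0 0 0 0 0; 0.5 0 0 0 0 0 0; 0.5 0 0 0 0 0 0; 0.5 0 0 0 0 0 0",
  "force": 45
}}

```text
time: 11.2
tool_pos: [450.9, 0.2, 285.3]
eef_rot: [2.178, 2.263, 0.001]
wrist_force: [-0.1, 0.1, 6.0]
finger_gap: 0.111
grasp_force: 45.0
```

```bash
python3 - <<'E'
from h import *
goal(450.9,0.1,122,2.4); print(r.sense()['grasp_force'])
E
```

```text
t 11.2 pos [4.509e+02 2.000e-01 2.853e+02] shift cm [-0.01  0.    0.03] F [-0.1  0.1  6. ] gap 0.111
turn deg [ 0.07  0.   -0.2 ]
45.000759959220886
```

>>> {"api": "send_rows", "payload": {
  "moves": "0.5 0 0 -0.2 0 0 0; 0.5 0 0 -0.2 0 0 0; 0.5 0 0 -0.3 0 0 0; 0.5 0 0 -0.4 0 0 0; 0.5 0 0 -0.5 0 0 0; 0.5 0 0 -0.7 0 0 0; 0.5 0 0 -0.7 0 0 0; 0.5 0 0 -0.7 0 0 0; 0.5 0 0 -0.7 0 0 0; 0.5 0 0 -0.7 0 0 0"
}}

```text
time: 12.03
tool_pos: [450.6, 0.2, 336.8]
eef_rot: [2.178, 2.263, 0.001]
wrist_force: [-0.4, 0.4, -0.7]
finger_gap: 0.112
grasp_force: 45.0
```

>>> {"api": "send_rows", "payload": {
  "moves": "0.5 0 0 -1 0 0 0; 0.5 0 0 -1 0 0 0; 0.5 0 0 -1 0 0 0; 0.5 0 0 -1 0 0 0; 0.5 0 0 0 0 0 0"
}}

```text
time: 12.45
tool_pos: [451.2, 0.1, 377.9]
eef_rot: [2.176, 2.262, 0.004]
wrist_force: [-0.3, -0.1, -0.7]
finger_gap: 0.108
grasp_force: 45.0
```

```bash
python3 - <<'E'
from h import *
goal(450.9,0.1,122,8.6)
p,d=r.snapshot("side");W=world("side",d);m=mask(p,"pink",90)&np.all((W>[430,-50,90])&(W<[475,50,230]),-1);Q=W[m]
print(rect(Q),Q.min(0),Q.max(0))
cv2.imwrite("pics/s6.png",cv2.resize(p[140:320,300:460,::-1],None,fx=3,fy=3,interpolation=cv2.INTER_CUBIC))
E
```

```text
t 12.45 pos [4.512e+02 1.000e-01 3.779e+02] shift cm [ 0.   -0.06  9.29] F [-0.3 -0.1 -0.7] gap 0.108
turn deg [ 0.21  0.05 -6.39]
[452.8   2.8  14.6  57.7   2. ] [444.96827524 -25.97408189 134.60387473] [459.77095985  31.44825773 215.16846573]
```

View pics/s6.png

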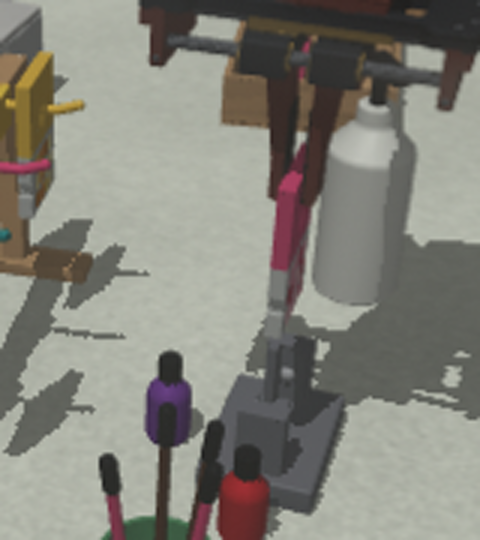

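The pink board is out of the stand, at (288,240) in the crop, and looks slightly pitched. I'll measure the pitch.

```bash
cat >> h.py <<'E'
def prof(n,c,lo,hi,yaw,white=True):
    p,d=r.snapshot(n);W=world(n,d);h=hsv(p)
    box=np.all((W>lo)&(W<hi),-1)&(d>0)
    m=box&((mask(p,c,90))|(white&(h[...,1]<60)&(h[...,2]>80)))
    Q=W[m];a=np.radians(yaw)
    X=Q[:,:2]@[np.cos(a),np.sin(a)];Y=Q[:,:2]@[-np.sin(a),np.cos(a)]
    for z in range(int(lo[2]),int(hi[2]),10):
        k=(Q[:,2]>=z)&(Q[:,2]<z+10)
        if k.sum()>3: print(z+5,k.sum(),"X",np.percentile(X[k],[5,50,95]).round(1),"Y",np.percentile(Y[k],[5,50,95]).round(1))
    print("max z",Q[:,2].max().round(1))
E
python3 - <<'E'
from h import *
prof("side","pink",[425,-50,100],[480,50,225],2.4)
E
```

```text
115 34 X [445.  447.2 455.1] Y [-33.    8.1  11.4]
125 51 X [445.1 447.9 454.7] Y [-35.8   7.7  11. ]
135 37 X [444.8 446.8 454. ] Y [-37.4   5.8   9.1]
145 43 X [445.  448.2 454.8] Y [-39.3   8.2  10.5]
155 56 X [445.  446.8 455.3] Y [-41.9   7.6  10.4]
165 46 X [445.6 446.6 454.3] Y [-45.3   8.4  10.6]
175 60 X [445.8 447.2 455. ] Y [-34.2   8.1  11.1]
185 39 X [445.8 447.6 454.4] Y [-14.4   8.7  11.2]
195 47 X [445.7 449.8 455.7] Y [-9.6  8.6 11.5]
205 46 X [445.5 449.2 458. ] Y [-7.4  8.8 11.4]
215 78 X [446.7 451.8 455.5] Y [-37.6  -7.8   9.4]
max z 224.8
```

There is no pitch and no slip: X stays 445–455 at all heights. I rotate to the rack's yaw and move to in front of the pink peg.

>>> {"api": "send_rows", "payload": {
  "moves": "0.5 0 0 0 0 0 -2.2; 0.5 0 0 0 0 0 -2.2; 0.5 0 0 0 0 0 -1.9; 0.5 0 1 0 0 0 0; 0.5 0 2 0 0 0 0; 0.5 0 2 0 0 0 0; 0.5 0 2 0 0 0 0; 0.5 0 1.5 0 0 0 0; 0.5 0 0 0 0 0 0; 0.5 0 0 0 0 0 0"
}}

```text
time: 13.38
tool_pos: [535.1, 12.9, 374.9]
eef_rot: [-2.05, -2.379, 0.001]
wrist_force: [-0.2, 0.6, -0.5]
finger_gap: 0.108
grasp_force: 45.0
```

```bash
python3 - <<'E'
from h import *
goal(584.7,-14,211.5,8.6)
E
```

```text
t 13.38 pos [535.1  12.9 374.9] shift cm [-3.39  4.51  0.03] F [-0.2  0.6 -0.5] gap 0.108
turn deg [-0.07 -0.02 -0.11]
```

>>> {"api": "send_rows", "payload": {
  "moves": "0.5 -1.2 1 0 0 0 -0.1; 0.5 -1.2 1 0 0 0 0; 0.5 -1 1 0 0 0 0; 0.5 0 1 0 0 0 0; 0.5 0 0.5 0 0 0 0; 0.5 0 0 0 0 0 0; 0.5 0 0 0 0 0 0"
}}

```text
time: 13.97
tool_pos: [584.0, -13.8, 375.4]
eef_rot: [-2.048, -2.381, 0.0]
wrist_force: [-1.2, 0.5, -0.8]
finger_gap: 0.113
grasp_force: 45.0
```

```bash
python3 - <<'E'
from h import *
goal(584.7,-14,211.5,8.6)
prof("side","pink",[560,-70,120],[604,60,212],8.6,False)
E
```

```text
t 13.97 pos [584.  -13.8 375.4] shift cm [-0.03  0.07  0.09] F [-1.2  0.5 -0.8] gap 0.113
turn deg [-0.05 -0.03  0.02]
135 11 X [568.9 569.3 569.7] Y [-115.9  -89.5  -80.5]
155 11 X [569.5 570.3 577.5] Y [-113.5  -99.9  -71.6]
165 55 X [569.9 570.8 578.7] Y [-117.   -76.9  -71.1]
175 50 X [570.  571.2 578.7] Y [-115.5  -76.9  -71.1]
185 41 X [569.9 571.2 578.7] Y [-98.6 -74.5 -70.7]
195 39 X [569.6 573.1 584.7] Y [-89.6 -73.2 -70.9]
205 46 X [569.9 573.9 580.8] Y [-90.5 -74.5 -70.7]
215 41 X [570.7 576.1 579.4] Y [-113.3  -89.7  -72.9]
max z 211.8
```

Aligned to within 0.3 mm, so I insert.

>>> {"api": "send_rows", "payload": {
  "moves": "0.5 0 0.7 0.05 0 0 0; 0.5 0 0.7 0 0 0 0; 0.5 0 0.6 0 0 0 0; 0.5 0 0.5 0 0 0 0; 0.5 0 0.5 0 0 0 0; 0.5 0 0.5 0.18 0 0 0; 0.5 0 0.5 0.18 0 0 0; 0.5 0 0.5 0.18 0 0 0; 0.5 0 0 0 0 0 0"
}}

```text
time: 14.77
tool_pos: [629.4, -7.3, 369.2]
eef_rot: [-2.048, -2.382, -0.0]
wrist_force: [0.0, 0.1, -0.9]
finger_gap: 0.108
grasp_force: 45.0
```

>>> {"api": "send_rows", "payload": {
  "moves": "0.5 0 0.4 0 0 0 0; 0.5 0 0.4 0 0 0 0; 0.5 0 0.3 0 0 0 0; 0.5 0 0 0 0 0 0; 0.5 0 0 0.2 0 0 0; 0.5 0 0 0.2 0 0 0; 0.5 0 0 0.1 0 0 0; 0.5 0 0 0 0 0 0"
}}

```text
time: 15.43
tool_pos: [639.1, -5.7, 364.3]
eef_rot: [-2.048, -2.381, 0.001]
wrist_force: [-0.1, 0.1, -1.0]
finger_gap: 0.11
grasp_force: 45.0
```

>>> {"api": "send_rows", "payload": {
  "moves": "1.3 0 0 0 0 0 0; 1.6 0 0 0 0 0 0; 2 0 0 0 0 0 0; 2.5 0 0 0 0 0 0; 3.2 0 0 0 0 0 0; 3.2 0 0 0 0 0 0; 3.2 0 0 0 0 0 0; 3.2 0 0 -0.5 0 0 0; 3.2 0 0 -1 0 0 0; 3.2 0 0 -2 0 0 0"
}}

```text
time: 16.27
tool_pos: [638.7, -5.7, 398.7]
eef_rot: [-2.046, -2.379, 0.004]
wrist_force: [0.0, -0.5, -0.1]
finger_gap: 0.368
grasp_force: 0.0
```

>>> {"api": "send_rows", "payload": {
  "moves": "3.2 0 0 -3 0 0 0; 3.2 0 0 -3 0 0 0; 3.2 0 -3 0 0 0 0; 3.2 0 -3 0 0 0 0; 3.2 0 -3 0 0 0 0; 3.2 0 -3 0 0 0 0; 3.2 0 -3 0 0 0 0; 3.2 0 -3 0 0 0 0; 3.2 0 0 0 0 0 0; 3.2 0 0 0 0 0 0"
}}

```text
time: 17.1
tool_pos: [460.4, -32.7, 461.0]
eef_rot: [2.048, 2.38, 0.001]
wrist_force: [-0.1, 0.3, 0.4]
finger_gap: 0.365
grasp_force: 0.0
```

```bash
python3 - <<'E'
from h import *
board("side","pink",[610,-60,120],[655,40,215],"s7")
p,d=r.snapshot("top");W=world("top",d)
for c,y in(("teal",80),("pink",-6),("yellow",-92)):
    m=mask(p,c,90)&(W[...,2]>188)&(W[...,2]<210)&(abs(W[...,1]-y)<42)&(abs(W[...,0]-638)<40); print(c,m.sum(),rect(W[m]) if m.sum() else "",np.median(W[m],0).round(1))
E
```

```text
side pink 442 rect [637.6  -5.9  53.   42.   62.1] rack lo [ 603.4 -132.9  121.5] hi [647.  -70.3 200.6] med [626.4 -91.4 177.5]
teal 203 [625.8  79.7  10.3  57.5   8.9] [624.   79.5 199.2]
pink 211 [638.9  -6.5  10.2  58.    8.2] [637.5  -6.5 199.2]
yellow 248 [658.1 -93.3  10.5  60.8   8.6] [656.9 -93.  199.1]
```

View pics/s7.png

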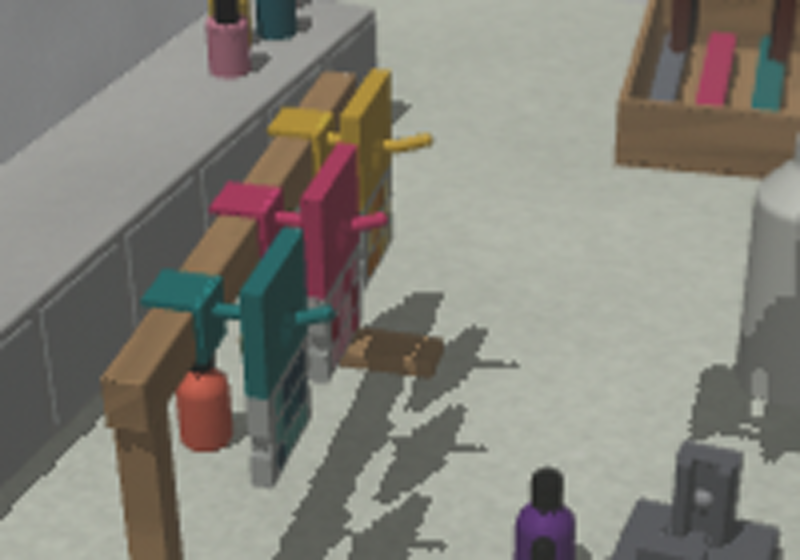

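Both boards hang square on their own pegs, with the tips out on the chips side: teal tip at (325,315), pink tip at (380,218). All the board tops are at 199 mm and the robot is clear.

```bash
python3 -c "
from plant import r
print(r.sign_off())"
```

```text
the job is handed in; nothing more can be done
None
```

The teal board now hangs on the teal peg and the pink board on the pink peg, both with their chips facing outward; the last measurement showed both square and upright and the yellow board still in place, and the job was handed in at about 17 s (the judge's verdict is not shown).

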